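# Close the lamp chamber and key it on

### The arm

A 6-joint arm with a two-finger parallel gripper is mounted at the origin on the work surface. World frame = base frame: x ahead of the robot, y to its left, z up, the work surface at z = 0. Lengths are in mm, angles in rad, forces in N, time in s.
With the tool pointing down it reaches from about 300 to 775 mm from the base axis. Payload 14.6 kg.
Tool frame: the origin (TCP) lies between the finger pads; the fingertips stand 8 mm ahead of it and the grasp point (between the pads) lies 11 mm behind it; z points along the fingers, y is the direction in which the jaws open and shut (so a half turn about z gives the same grasp; the last joint's range is limited). The gripper opens to 94 mm and grips with 3 to 60 N. Pads are 16 mm wide; open, the fingers measure 119 mm over their backs; the gripper's body (75 mm by 177 mm) begins 78 mm behind the grasp point.
Start: joints at [-1.309, 0.3, 1.521, -0, 1.321, -0.067], TCP at [177.592, -520.529, 213.446] pointing down, gripper open.
Joint ranges: [-3.03, 3.03], [-0.79, 2.21], [0.23, 2.52], [-1.04, 4.18], [0, 3.07], [-2.55, 2.55]. Speed limits (rad/s): [2.22, 2.22, 2.57, 3.14, 3.14, 3.14].

### API

Orientations are given as [roll, pitch, yaw] about the fixed x, y, z axes, in that order (R = Rz(yaw) Ry(pitch) Rx(roll)).
In Python, from cell import manip gives the robot as it stands. The module is installed in compiled form; this text tells all that it offers.
- The arm moves only by the tool send_rows, never from a script. Its argument "series" is a list that holds one entry, the list of rows, each a list of 5 numbers: the opening, from 0 (shut) to 1 (fully open), then the shift along the tool's x, y, z in mm, then the turn about the tool's z in degrees. In form: [[[gripper, dx, dy, dz, roll], ...]]. A call has 1 to 10 rows; each row is the pose to reach, as a shift and turn from the pose commanded when the call began, along the tool's axes at that moment; what a row does not reach only later rows make up. A row lasts 1/10 s, in which the tool goes at most 50 mm and 8.59 degrees, less where a joint would pass 70% of its speed; a pose out of reach is approached as far as the arm can. A call with a gripper value outside its range is refused whole. The fingers move at their own pace and stop on an object; "newtons" is the grip in N (left out, the last holds). Time passes only in rows, so rows that repeat a pose let the fingers close. It gives the time, the measured TCP pose, the force and the opening at its end, in the units of the state.
- manip.read_state(): the state, without advancing time (a new reading comes with each control period).
- manip.camera(name): name is "side" or "top"; returns a dict with "img" (400x640x3 uint8, red, green, blue), "vfov" (degrees; the focal length in pixels is half the picture's height over the tangent of half this angle, whatever the lens; pixels are square), "cx", "cy" (the principal point, pixels), "dist" ([k1, k2, p1, p2, k3] as OpenCV has them; the pictures are not rectified), "pose" (4x4, takes a point from camera to world coordinates). Camera axes: x right, y down, z forward; pixel columns grow to the right and rows downward; lengths in mm; the calibration is good to about 2 mm. A picture is of the moment at which its call begins. There is no depth.
- manip.sign_off(): hands the job in, once; it reports no verdict.
Trained networks look in a picture, given as the dict that the camera call returned (one of the last four; its "shot" number tells which), for a name from the list of things; names that differ only in an ending like _2 or _b are one class to them, and where a whole thing is asked for, a point or a joint stands for the part that bears it (a point fixed in the world has none). Each returns a list of dicts, best first, with "conf" (0 to 1); they miss things now and then, are a little off and sometimes report something else, mostly with a low value. They report only what shows in the picture. A call takes as long as a camera call.
- manip.find_in(target, picture): "rect" ([left, top, width, height] in pixels, round what is visible of it).
- manip.silhouettes(target, picture): "pixels" (400x640 bool, what is visible of it) and "rect" ([left, top, width, height] in pixels, round what is visible of it).
The state is a dict: "clock": time; "joints": joint angles; "qd": joint speeds; "effort": joint torques, N m; "eef_pos": TCP position; "eef_rot": TCP orientation; "wrist_force": force on the tool from outside, world axes, zero at the start; "moment": the same for the moment, N m; "finger_gap": finger opening in mm.
Only numpy, scipy, OpenCV 4.12 (cv2) and the standard library are available. Lean on these libraries where they do the work, as an engineer would, in place of code of your own. Each camera call takes 0.05 s, during which the arm holds its last target. There are 200 camera calls.

### The job

Get the lamp chamber ready to run: first swing its lid shut and press the front edge down until it is fully home. Then take the key with the round head out of the key stand, push it all the way into the key switch, turn it clockwise to on, as far as the stop, and leave it there. Leave the square-headed key and the glassware where they are.

Things in the scene. Friction and masses are not known exactly. Their poses are not given: they have to be found in the camera images.
- chamber: White metal lamp chamber, an open-topped box fixed to the bench, 200 x 220 x 100 mm (x, y, z), vials inside. Origin: centre of its underside; x points from its front (robot side) to the hinge side, z up.
- lid (a joint): Angle (rad) of the chamber's flat white lid (206 x 224 x 12 mm) about the hinge along the chamber's far (+x) rim: 0 shut, larger is more open, starts at 0.35 to 0.85. Stiff hinge: the lid stays where it is left and takes about 6 N at the front edge to push down. Fully home means 0; up to 0.02 counts as home.
- lid_front (a point): Point on the lid's outer (upper) face, midway along y, 180 mm from the hinge line and 23 mm in from the lid's front edge; a good place to push. Axes turn with the lid (x towards the hinge, z out of the outer face). Shut, it lies 114 mm above the bench. A thin black pull lip, 100 mm long, sticks out 8 mm at the front edge.
- lid_hinge (a point): Middle of the lid's hinge line, at the level of the lid's underside, 101 mm above the bench. The hinge runs along the chamber's y axis.
- stand: Grey plastic key stand, a block 50 x 120 x 30 mm (x, y, z) fixed to the bench. Origin: centre of its underside. In its top are two slots, 60 mm apart along y (at y = +30 and -30 mm), each 7.5 mm (x) by 14.5 mm (y), 25 mm deep; a key stands blade down in each, either way about.
- key: The key to use, 40 g: all steel, round flat head (disc 32 mm across), neck 18 mm wide, steel blade 12 x 5 mm, 22 mm long, tip tapered; head and neck 8 mm thick. Origin: on its axis at the shoulder where blade meets neck; z up to the head, y along the width, x through the thickness. Head centre 24 mm, top 40 mm above it. In the stand: shoulder on its top, y along the stand's y. Fits either way round.
- other_key: A key to be left in the stand's other slot: same blade, but with a narrow rectangular head 18 mm (y) by 8 mm (x), its top 40 mm above the shoulder. Origin and axes as for the key.
- switch_box: Grey key switch box, 90 x 90 x 60 mm, fixed to the bench. Origin: centre of its underside, z up. On its flat top are the round steel switch barrel in the middle, a white dot at off (+y side) and a white bar at on.
- switch (a joint): Angle (rad) of the switch barrel, 37 mm across: 0 off (start), growing clockwise seen from above to a stop at 1.2 (about 70 degrees), which is on; above 1.05 counts as on. Light friction (0.05 N m), no spring: it stays where it is left. The key has about 0.2 rad of play in the slot, so turn it that much further than the barrel.
- keyhole (a point): Centre of the slot's mouth on the barrel's top face, flush with the box's top, 60 mm above the bench. Slot 7.5 mm (x) by 14.5 mm (y), 24 mm deep, with a 2 mm chamfer at the mouth. Axes turn with the barrel: y along the slot, z up. A key that is fully in rests with its shoulder on this face.
- bottle: Amber glass bottle with blue cap, 64 mm across, 130 mm tall, standing; not to be disturbed. Origin: centre of its underside.
- beaker: Clear glass beaker, 68 mm across, 90 mm tall, standing; not to be disturbed. Origin: centre of its underside.
- flask: Clear conical flask, 74 mm across, 105 mm tall, standing; not to be disturbed. Origin: centre of its underside.

How it is judged:
By the outcome, as a careful person would: the job done as asked, in the order asked, and still so for the second after the job is handed in, with the robot touching nothing.
It also fails if it takes over 56 s, if anything falls off the work surface, if the arm or the gripper's body presses on something with over 40 N, if the wrist force passes 120 N, or if a joint passes its speed limit or range.

## Working session

There is one attempt and no reset: what is moved stays moved. The work goes in short steps, Python scripts to look and compute and a tool call to move; the robot and the scene stay as the last step left them, time stands still between calls to the robot, and variables do not carry over. Pictures are saved under pics/ and viewed, about 8 in all and at most 12, crops included, and the job is handed in when it is done.

Besides the shell and the picture viewer there is one more tool, called by a JSON object that holds its "name" and its "arguments". send_rows: Moves the arm, as the interface text tells. Its arguments: {"type":"object","properties":{"series":{"type":"array"},"newtons":{"type":"number"}},"required":["series"]}

```bash
mkdir -p pics
cat > h.py <<'E'
import numpy as np, cv2
from cell import manip
def K(c):
    f=200/np.tan(np.radians(c["vfov"])/2); return np.array([[f,0,c["cx"]],[0,f,c["cy"]],[0,0,1.]])
def ray(c,uv):
    p=cv2.undistortPoints(np.array([[uv]],float),K(c),np.array(c["dist"],float))[0,0]
    P=np.array(c["pose"]); return P[:3,3],P[:3,:3]@np.array([p[0],p[1],1.])
def atz(c,uv,z):
    o,d=ray(c,uv); return o+d*(z-o[2])/d[2]
def proj(c,X):
    P=np.linalg.inv(np.array(c["pose"])); r,_=cv2.Rodrigues(P[:3,:3])
    return cv2.projectPoints(np.array(X,float).reshape(-1,3),r,P[:3,3],K(c),np.array(c["dist"],float))[0][:,0]
def save(c,n,crop=None,s=1):
    im=c["img"][:,:,::-1]
    if crop: x,y,w,h=crop; im=im[y:y+h,x:x+w]
    cv2.imwrite("pics/"+n,cv2.resize(im,None,fx=s,fy=s,interpolation=cv2.INTER_CUBIC))
E
python3 - <<'E'
from h import *
import pickle
np.set_printoptions(precision=1,suppress=True)
for n in("top","side"):
    c=manip.camera(n); save(c,n+"0.png"); pickle.dump(c,open(n+"0.pkl","wb"))
    print(n,c["vfov"],np.array(c["pose"]))
    for t in "chamber lid stand key other_key switch_box switch bottle beaker flask".split():
        print(t,[(np.round(r["rect"]).tolist(),round(r["conf"],2)) for r in manip.find_in(t,c)[:2]])
s=manip.read_state();print(s["eef_pos"],s["eef_rot"],s["clock"])
E
```

```text
top 53.70706382983892 [[  -0.    -1.     0.1  459.8]
 [  -1.     0.    -0.    47.4]
 [   0.    -0.1   -1.  1092.7]
 [   0.     0.     0.     1. ]]
chamber [([193.0, 138.0, 110.0, 88.0], 0.85)]
lid [([195.0, 139.0, 106.0, 76.0], 0.96)]
stand [([347.0, 248.0, 16.0, 10.0], 0.21)]
key [([451.0, 233.0, 11.0, 7.0], 0.45)]
other_key [([433.0, 234.0, 8.0, 1.0], 0.36)]
switch_box [([329.0, 230.0, 47.0, 45.0], 0.67)]
switch [([349.0, 248.0, 10.0, 14.0], 0.69)]
bottle [([350.0, 134.0, 29.0, 27.0], 0.59), ([194.0, 139.0, 105.0, 87.0], 0.51)]
beaker [([426.0, 143.0, 32.0, 31.0], 0.82)]
flask [([145.0, 252.0, 30.0, 24.0], 0.67)]
side 46.62601187446929 [[ -0.8  -0.4   0.4 104.5]
 [ -0.6   0.6  -0.6 754.8]
 [ -0.   -0.7  -0.7 961. ]
 [  0.    0.    0.    1. ]]
chamber [([213.0, 171.0, 122.0, 123.0], 0.95)]
lid [([214.0, 178.0, 112.0, 56.0], 0.7)]
stand [([395.0, 139.0, 33.0, 27.0], 0.87)]
key []
other_key []
switch_box [([348.0, 107.0, 16.0, 32.0], 0.75), ([362.0, 182.0, 49.0, 43.0], 0.64)]
switch [([346.0, 108.0, 16.0, 28.0], 0.74)]
bottle [([294.0, 129.0, 21.0, 45.0], 0.84)]
beaker [([345.0, 108.0, 19.0, 31.0], 0.75)]
flask []
[ 177.6 -520.5  213.5] [-3.1  0.   0.3] 1.1
```

View pics/top0.png

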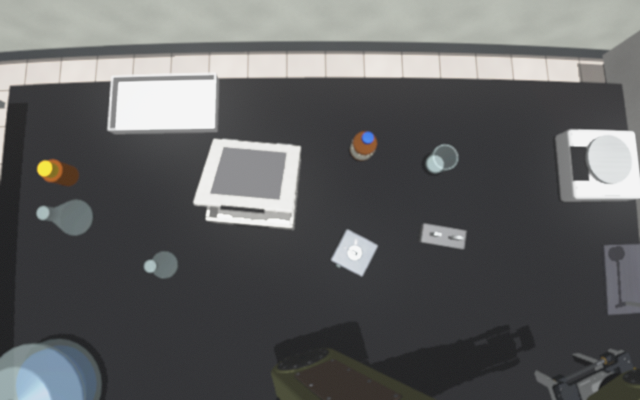

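View pics/side0.png

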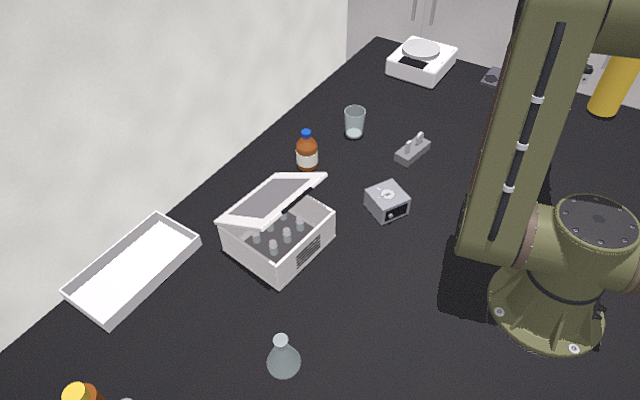

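The top view shows the chamber at about (250,185), switch box at (355,253) and stand at (444,236). In the side view, the round head looks like the nearer-right key. I'll zoom in.

Run:
```python
from h import *
import pickle
t=pickle.load(open("top0.pkl","rb"));s=pickle.load(open("side0.pkl","rb"))
save(t,"t1.png",(325,215,150,65),5)
a=cv2.resize(s["img"][120:235,340:450,::-1],None,fx=5,fy=5,interpolation=2)
cv2.imwrite("pics/s1.png",a)
save(t,"t2.png",(185,125,130,110),5)
```

```text
(no output)
```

View pics/t1.png

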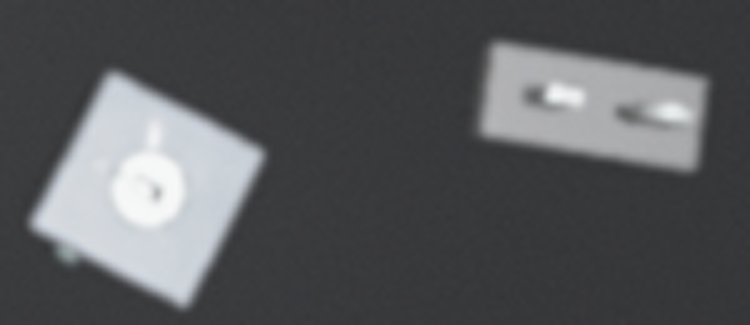

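View pics/s1.png

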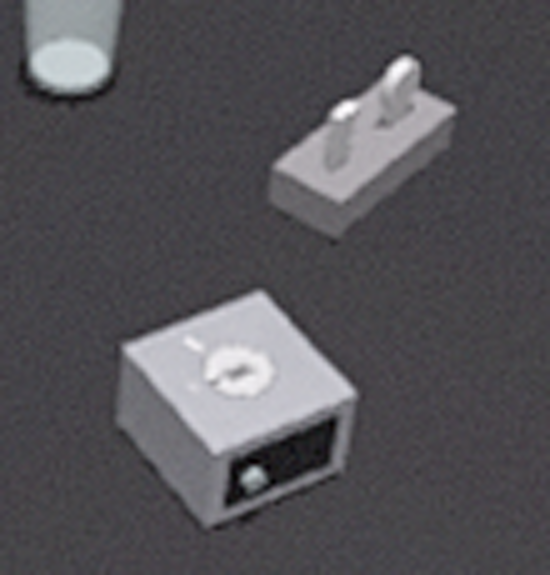

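View pics/t2.png

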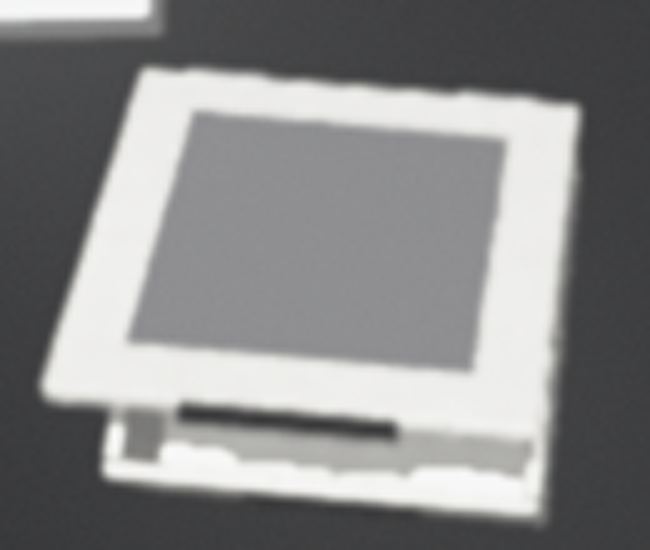

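```bash
cat > fit.py <<'E'
from h import *
import pickle
from scipy.optimize import least_squares
np.set_printoptions(precision=1,suppress=True)
t=pickle.load(open("top0.pkl","rb"));s=pickle.load(open("side0.pkl","rb"))
def cr(pts,o): return (np.array(pts,float)+.5)/5-.5+np.array(o)
def rz(a): return np.array([[np.cos(a),-np.sin(a),0],[np.sin(a),np.cos(a),0],[0,0,1]])
def fit(name,obs,x0,model):
    f=lambda p:np.concatenate([(proj(c,model(p)[i])-uv).ravel() for c,i,uv in obs])
    r=least_squares(f,x0,x_scale=[10,10,.1,.1][:len(x0)],loss="soft_l1"); print(name,r.x[:2],r.x[2:].round(3)); print(r.fun.reshape(-1,2).tolist() and f(r.x).reshape(-1,2)); return r.x
def box(L,W,z): 
    C=np.array([[L,W,0],[L,-W,0],[-L,-W,0],[-L,W,0]])/2
    return lambda p:C@rz(p[2]).T+[p[0],p[1],z]
T=(325,215);S=(340,120)
if __name__=="__main__":
    A=[0,1,2,3]
    sw=fit("switch",[(t,A,cr([(112,70),(265,152),(187,307),(30,225)],T)),
      (s,A,cr([(122,347),(262,291),(355,395),(217,450)],S))],[460,0,.5],box(90,90,60))
    st=fit("stand",[(t,A,cr([(493,42),(708,77),(696,170),(480,136)],T)),
      (s,A[1:],cr([(457,106),(341,200),(270,172)],S)[[0,1,2]][[0,1,2]]*0+cr([(385,72),(457,106),(341,200)],S))],[460,-260,-.2],box(50,120,30))
    print("slots", [(rz(st[2])@[0,y,0]+[st[0],st[1],0]) for y in(30,-30)])
    print("keyhole top", atz(t,cr([(148,190)],T)[0],60),"side",atz(s,cr([(238,372)],S)[0],60))
    print("key head top", proj(t,[rz(st[2])@[0,-30,70]+[st[0],st[1],0]]), "obs",cr([(672,112)],T))
    def lid(p):
        a=p[3];Ry=np.array([[np.cos(a),0,np.sin(a)],[0,1,0],[-np.sin(a),0,np.cos(a)]])
        P=np.array([[3,112,13],[3,-112,13],[-203,-112,13],[-203,112,13]])@Ry.T+[100,0,101]
        P=np.vstack([P,[[-100,110,100],[-100,-110,100]]])
        return P@rz(p[2]).T+[p[0],p[1],0]
    ch=fit("chamber",[(t,[0,1,2,3,4,5],cr([(142,68),(580,104),(545,435),(42,398),(103,475),(542,518)],(185,125))),
       (s,[0,2],np.array([[217,221],[327,174.]]))],[580,230,-.1,.6],lid)
    for n in "bottle beaker flask".split():pass
E
python3 fit.py
```

```text
switch [446.4 -75.7] [-0.5]
[[ 0.4  0.5]
 [ 0.2  0.2]
 [ 0.2 -0. ]
 [ 0.9  0.2]
 [-0.1  0.2]
 [-0.6  0.5]
 [-0.2  0.1]
 [-0.9  0.9]]
stand [ 486.8 -325. ] [-0.2]
[[ 0.5  0.5]
 [-0.1  0.2]
 [ 0.2 -0.3]
 [ 0.8 -0.1]
 [ 0.1  0.8]
 [-0.9  0.7]
 [-0.4  0.7]]
slots [array([ 491.8, -295.4,    0. ]), array([ 481.8, -354.6,    0. ])]
keyhole top [446.  -74.1  60. ] side [445.4 -75.7  60. ]
key head top [[460.1 237.2]] obs [[459. 237.]]
chamber [620.9 184.1] [-0.1  0.5]
[[ 0.4  0.1]
 [ 0.1  0.2]
 [-0.7  0.9]
 [ 0.8 -0.3]
 [ 0.5  0.5]
 [-0.3 -0.6]
 [-5.1  0.4]
 [ 0.  -0.5]]
```

```bash
cat >> h.py <<'E'
from scipy.spatial.transform import Rotation as R
def move(target,yaw=None):
    s=manip.read_state(); M=R.from_euler("xyz",s["eef_rot"])
    d=M.inv().apply(np.array(target)-s["eef_pos"]); y=s["eef_rot"][2]
    r=0 if yaw is None else -np.degrees((yaw-y+np.pi)%(2*np.pi)-np.pi)  # tool z down
    print("tool shift",d.round(1),"roll deg",round(r,2),"| at",np.round(s["eef_pos"],1),np.round(s["eef_rot"],4),"F",np.round(s["wrist_force"],1),"t",s["clock"],"q",np.round(s["joints"],3),"gap",s["finger_gap"])
E
sed -i 's/r.x\[2:\].round(3)/r.x[2:].round(3).tolist()/' fit.py
python3 fit.py | grep -E "switch|stand|chamber"
python3 - <<'E'
from h import *
ps=-.1
move([625-80*np.cos(.08),190,270])
E
```

```text
switch [446.4 -75.7] [-0.498]
stand [ 486.8 -325. ] [-0.168]
chamber [620.9 184.1] [-0.096, 0.504]
tool shift [ 577.4 -553.7  -56.5] roll deg 0 | at [ 177.6 -520.5  213.5] [-3.1416  0.      0.3288] F [ 0.3 -0.9  0.2] t 1.1 q [-1.309  0.3    1.521 -0.     1.321 -0.067] gap 93.89145944828049
```

{"name": "send_rows", "arguments": {"series": [[[0,40,-40,-30,0],[0,75,-72,-56,0],[0,110,-106,-56,0],[0,145,-139,-56,0],[0,180,-173,-56,0],[0,215,-206,-56,0],[0,250,-240,-56,0],[0,285,-273,-56,0],[0,320,-307,-56,0],[0,355,-340,-56,0]]], "newtons": 20}}

```text
clock: 2.1
eef_pos: [402.4, -85.6, 269.8]
eef_rot: [3.141, -0.001, 0.329]
wrist_force: [0.2, -0.8, -0.9]
finger_gap: 17.1
```

```bash
python3 -c "
from h import *
move([561,190,262])"
```

```text
tool shift [ 239.1 -209.6    7.9] roll deg 0 | at [402.4 -85.6 269.8] [ 3.141e+00 -7.000e-04  3.288e-01] F [ 0.2 -0.8 -0.9] t 2.1 q [-0.299 -0.06   1.792 -0.     1.409  0.943] gap 17.114495062311168
```

{"name": "send_rows", "arguments": {"series": [[[0,35,-31,0,0],[0,70,-62,4,0],[0,105,-92,8,0],[0,140,-123,8,0],[0,175,-154,8,0],[0,210,-184,8,0],[0,230,-202,8,0],[0,237,-208,10,0],[0,237,-208,15,0],[0,237,-208,15,0]]]}}

```text
clock: 3.1
eef_pos: [558.6, 184.8, 253.6]
eef_rot: [3.141, 0.001, 0.328]
wrist_force: [0.4, -0.3, 0.8]
finger_gap: 0.2
```

```bash
python3 -c "
from h import *
move([561,190,220]);move([543,192,120])"
```

```text
tool shift [ 4.  -4.2 33.6] roll deg 0 | at [558.6 184.8 253.6] [3.1415e+00 1.4000e-03 3.2830e-01] F [ 0.4 -0.3  0.8] t 3.1 q [ 0.257  0.361  1.347 -0.     1.435  1.5  ] gap 0.23619413183293825
tool shift [-12.2 -11.9 133.6] roll deg 0 | at [558.6 184.8 253.6] [3.1415e+00 1.4000e-03 3.2830e-01] F [ 0.4 -0.3  0.8] t 3.1 q [ 0.257  0.361  1.347 -0.     1.435  1.5  ] gap 0.23619413183293825
```

{"name": "send_rows", "arguments": {"series": [[[0,3,-4,25,0],[0,3,-4,45,0],[0,2,-5,55,0],[0,0,-6,65,0],[0,-2,-7,75,0],[0,-4,-8,85,0],[0,-7,-9,95,0],[0,-9,-10,105,0],[0,-11,-11,115,0],[0,-12,-12,122,0]]]}}

```text
clock: 4.1
eef_pos: [543.9, 192.1, 133.1]
eef_rot: [3.141, -0.001, 0.328]
wrist_force: [-0.2, -3.9, 5.0]
finger_gap: 0.2
```

{"name": "send_rows", "arguments": {"series": [[[0,0,0,4,0],[0,0,0,7,0],[0,0,0,9,0],[0,0,0,10,0],[0,0,0,11,0],[0,0,0,11,0]]]}}

```text
clock: 4.7
eef_pos: [543.6, 192.4, 122.0]
eef_rot: [3.142, 0.0, 0.328]
wrist_force: [-1.7, -0.6, 3.0]
finger_gap: 0.4
```

{"name": "send_rows", "arguments": {"series": [[[0,0,0,1,0],[0,0,0,2,0],[0,0,0,3,0],[0,0,0,4,0],[0,0,0,4,0]]]}}

```text
clock: 5.2
eef_pos: [543.9, 192.6, 121.3]
eef_rot: [3.141, -0.002, 0.328]
wrist_force: [-19.6, -7.8, 38.6]
finger_gap: 0.2
```

{"name": "send_rows", "arguments": {"series": [[[0,0,0,-20,0],[0,0,0,-60,0],[0,-20,20,-85,-8],[0,-40,50,-85,-16],[0.2,-60,85,-85,-24],[0.4,-85,120,-85,-32],[0.5,-110,155,-85,-40],[0.5,-135,190,-85,-48],[0.5,-160,225,-85,-56],[0.5,-185,260,-85,-61.6]]]}}

```text
clock: 6.2
eef_pos: [451.8, -114.1, 202.7]
eef_rot: [3.141, 0.0, 1.409]
wrist_force: [0.4, -0.2, -0.2]
finger_gap: 44.8
```

```bash
python3 -c "
from h import *
move([481.8,-354.6,160],1.403)
import pickle
for n in('top','side'):
    c=manip.camera(n); pickle.dump(c,open(n+'1.pkl','wb'))
    if n=='side': save(c,'s2.png',(190,110,260,190),3)
"
```

```text
tool shift [-232.5   68.2   42.8] roll deg 0.36 | at [ 451.8 -114.1  202.7] [3.1408 0.     1.4093] F [ 0.4 -0.2 -0.2] t 6.2 q [-0.326  0.121  1.763  0.     1.256 -0.165] gap 44.76790111887779
```

View pics/s2.png

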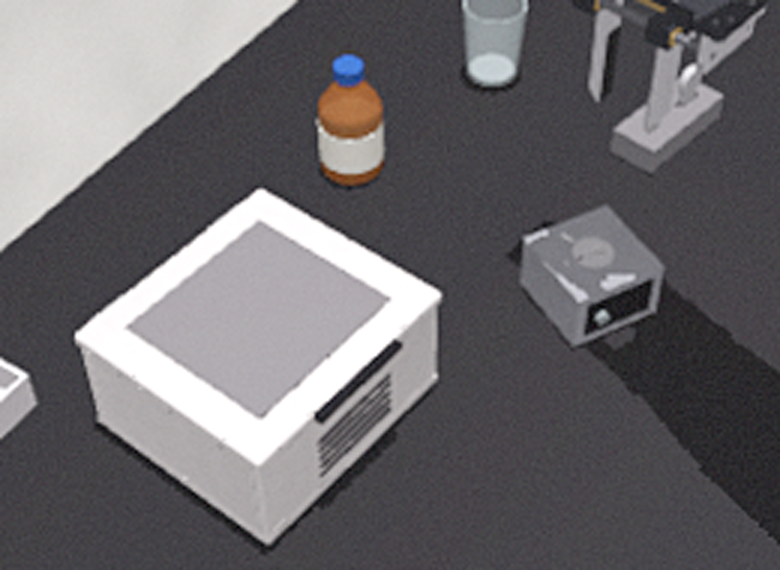

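The lid sits flat on the chamber all round. The bottle, beaker and keys are undisturbed. Next I move over the round key.

{"name": "send_rows", "arguments": {"series": [[[0.5,-35,10,0,0.3],[0.5,-75,22,0,0.3],[0.5,-115,34,0,0.3],[0.5,-155,46,10,0.3],[0.5,-190,56,25,0.3],[0.5,-220,65,43,0.3],[0.5,-232,68,60,0.3],[0.5,-232,68,75,0.3],[0.5,-232,68,85,0.3],[0.5,-232,68,85,0.3]]]}}

```text
clock: 7.3
eef_pos: [481.0, -351.4, 116.4]
eef_rot: [-3.14, -0.001, 1.399]
wrist_force: [-1.0, 0.5, 0.4]
finger_gap: 47.1
```

```bash
python3 -c "
from h import *
move([481.8,-354.6,45],1.403)
c=manip.camera('side'); print(c['img'].shape)
u=proj(c,[481.8,-354.6,54])[0].astype(int);print(u,proj(c,[manip.read_state()['eef_pos']]))
save(c,'s3.png',(u[0]-50,u[1]-50,100,75),7)
"
```

```text
tool shift [-3.1  1.5 71.4] roll deg -0.22 | at [ 481.  -351.4  116.4] [-3.1399e+00 -1.1000e-03  1.3991e+00] F [-1.   0.5  0.4] t 7.3 q [-0.692  0.493  1.487  0.     1.163 -0.521] gap 47.081747600295465
(400, 640, 3)
[418 136] [[421.69986558 120.22930307]]
```

View pics/s3.png

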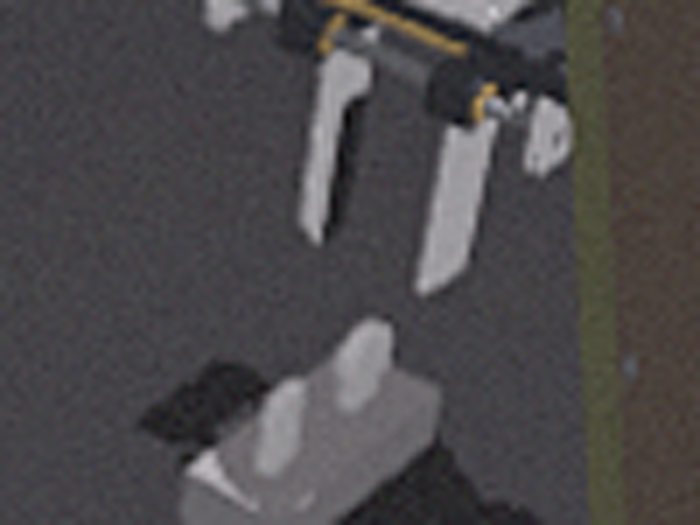

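The round key stands at crop (365,360), directly below and midway between the fingers. I'll descend.

{"name": "send_rows", "arguments": {"series": [[[0.5,-3,1.5,20,-0.2],[0.5,-3,1.5,45,-0.2],[0.5,-3,1.5,62,-0.2],[0.5,-3,1.5,71,-0.2],[0.5,-3,1.5,71,-0.2],[0.3,-3,1.5,71,-0.2],[0.2,-3,1.5,71,-0.2],[0.2,-3,1.5,71,-0.2]]], "newtons": 6}}

```text
clock: 8.15
eef_pos: [482.5, -356.1, 47.4]
eef_rot: [3.14, 0.001, 1.402]
wrist_force: [0.3, -0.1, 0.3]
finger_gap: 26.9
```

{"name": "send_rows", "arguments": {"series": [[[0.12,0,0,0,0],[0.08,0,0,0,0],[0.05,0,0,0,0],[0,0,0,0,0],[0,0,0,0,0],[0,0,0,0,0]]], "newtons": 6}}

```text
clock: 8.75
eef_pos: [481.7, -355.8, 46.5]
eef_rot: [-3.14, -0.0, 1.402]
wrist_force: [-5.7, 0.9, 3.1]
finger_gap: 8.3
```

```bash
python3 -c "
from h import *
move([481.8,-354.6,45],1.403);print(manip.read_state()['moment'])"
```

```text
tool shift [ 1.2 -0.1  1.5] roll deg -0.05 | at [ 481.7 -355.8   46.5] [-3.1404e+00 -3.0000e-04  1.4021e+00] F [-5.7  0.9  3.1] t 8.75 q [-0.697  0.588  1.523 -0.     1.032 -0.528] gap 8.30649375766345
[ 0.15282215  1.07826309 -0.00352773]
```

{"name": "send_rows", "arguments": {"series": [[[0,0,-0.5,0,0],[0,0,-0.5,0,0],[0,0,-0.5,0,0]]], "newtons": 30}}

```text
clock: 9.05
eef_pos: [481.5, -355.8, 46.4]
eef_rot: [-3.141, -0.0, 1.402]
wrist_force: [-5.4, 0.7, 2.0]
finger_gap: 7.4
```

{"name": "send_rows", "arguments": {"series": [[[0,0,0,-3,0],[0,0,0,-8,0],[0,0,0,-15,0],[0,0,0,-25,0],[0,0,0,-40,0],[0,0,0,-60,0],[0,0,0,-75,0],[0,0,0,-80,0],[0,0,0,-80,0]]]}}

```text
clock: 9.95
eef_pos: [482.0, -356.0, 127.4]
eef_rot: [3.14, 0.001, 1.402]
wrist_force: [-0.1, 0.5, -0.2]
finger_gap: 7.3
```

```bash
python3 -c "
from h import *
move([446.2,-75.3,150],-.498+np.pi/2)
c=manip.camera('side')
u=proj(c,[manip.read_state()['eef_pos']])[0].astype(int);print(u)
save(c,'s4.png',(u[0]-45,u[1]-40,90,80),7)
"
```

```text
tool shift [270.7 -82.4 -22.9] roll deg 18.87 | at [ 482.  -356.   127.4] [3.1401e+00 8.0000e-04 1.4022e+00] F [-0.1  0.5 -0.2] t 9.95 q [-0.697  0.487  1.47   0.     1.184 -0.529] gap 7.346116340341333
[422 117]
```

View pics/s4.png

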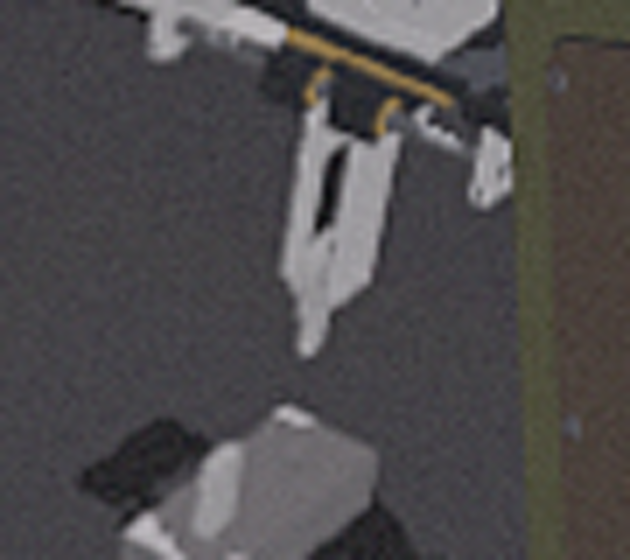

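{"name": "send_rows", "arguments": {"series": [[[0,25,-8,-5,2],[0,60,-18,-12,5],[0,95,-29,-12,8],[0,130,-40,-12,11],[0,165,-50,-12,14],[0,200,-61,-12,17],[0,235,-72,-12,18.9],[0,260,-79,-10,18.9],[0,269.5,-82.5,0,18.9],[0,269.5,-82.5,10,18.9]]]}}

```text
clock: 11.0
eef_pos: [445.3, -75.6, 115.3]
eef_rot: [-3.141, 0.0, 1.074]
wrist_force: [-0.8, 0.1, -1.3]
finger_gap: 7.8
```

{"name": "send_rows", "arguments": {"series": [[[0,0,0,6,0],[0,0,0,9,0],[0,0,0,9,0]]]}}

```text
clock: 11.3
eef_pos: [445.5, -77.0, 106.8]
eef_rot: [-3.141, 0.0, 1.071]
wrist_force: [0.3, 0.4, -0.4]
finger_gap: 7.8
```

```bash
python3 -c "
from h import *
move([445.6,-76.4,103],-.498+np.pi/2)
c=manip.camera('side')
u=proj(c,[446.4,-75.7,60])[0].astype(int);print(u)
save(c,'s5.png',(u[0]-45,u[1]-50,90,80),7)
"
```

```text
tool shift [ 0.6 -0.2  3.8] roll deg -0.09 | at [445.5 -77.  106.8] [-3.1406e+00  3.0000e-04  1.0712e+00] F [ 0.3  0.4 -0.4] t 11.3 q [-0.252  0.212  1.903 -0.     1.028  0.248] gap 7.761116991431164
[386 193]
```

View pics/s5.png

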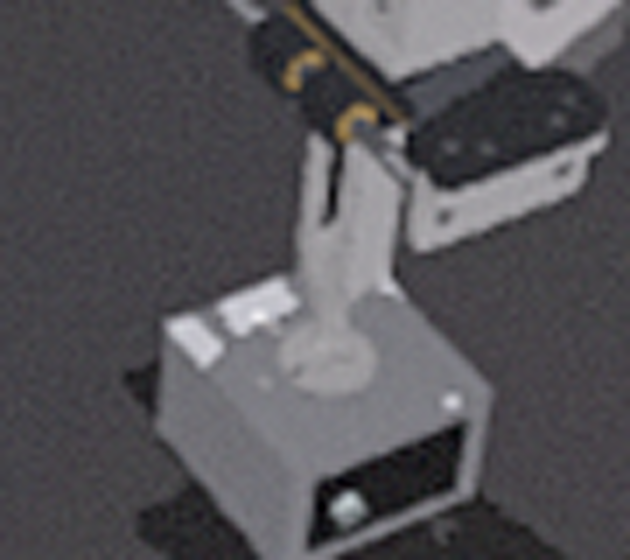

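The key hangs over the barrel, with the blade tip near crop (328,322) and the slot at (328,360). I'll lower it gently.

{"name": "send_rows", "arguments": {"series": [[[0,0.5,0,3,0],[0,0.5,0,6,0],[0,0.5,0,9,0],[0,0.5,0,11,0],[0,0.5,0,12,0],[0,0.5,0,12,0]]]}}

```text
clock: 11.95
eef_pos: [445.8, -75.8, 95.3]
eef_rot: [-3.141, 0.0, 1.072]
wrist_force: [-0.2, 0.6, -0.4]
finger_gap: 7.5
```

{"name": "send_rows", "arguments": {"series": [[[0,0,0,2,0],[0,0,0,4,0],[0,0,0,6,0],[0,0,0,8,0],[0,0,0,10,0],[0,0,0,10,0]]]}}

```text
clock: 12.55
eef_pos: [445.7, -75.8, 85.1]
eef_rot: [-3.141, 0.0, 1.072]
wrist_force: [0.1, -1.0, -1.9]
finger_gap: 7.7
```

{"name": "send_rows", "arguments": {"series": [[[0,0,0,2,0],[0,0,0,4,0],[0,0,0,6,0],[0,0,0,8,0],[0,0,0,9,0],[0,0,0,10,0],[0,0,0,10,0]]]}}

```text
clock: 13.25
eef_pos: [446.0, -75.8, 76.0]
eef_rot: [3.141, -0.0, 1.072]
wrist_force: [-5.1, -0.5, 10.8]
finger_gap: 8.1
```

{"name": "send_rows", "arguments": {"series": [[[0,0,0,-0.5,4],[0,0,0,-0.5,10],[0,0,0,-0.5,16],[0,0,0,-0.5,22],[0,0,0,-0.5,28],[0,0,0,-0.5,34],[0,0,0,-0.5,40],[0,0,0,-0.5,40]]]}}

```text
clock: 14.05
eef_pos: [445.5, -75.7, 76.2]
eef_rot: [-3.141, 0.001, 0.37]
wrist_force: [-5.9, 0.3, 8.4]
finger_gap: 8.3
```

```bash
python3 -c "
from h import *
move([446,-75.8,76]);print(manip.read_state()['moment'])"
```

```text
tool shift [0.4 0.3 0.2] roll deg 0 | at [445.5 -75.7  76.2] [-3.141e+00  7.000e-04  3.705e-01] F [-5.9  0.3  8.4] t 14.05 q [-0.249  0.261  1.927  0.     0.955  0.951] gap 8.265222048870632
[0.11348272 1.21562109 0.02523608]
```

{"name": "send_rows", "arguments": {"series": [[[0,0,0,0,6],[0,0,0,0,12],[0,0,0,0,18],[0,0,0,0,24],[0,0,0,0,29],[0,0,0,0,34],[0,0,0,0,37],[0,0,0,0,37]]]}}

```text
clock: 14.85
eef_pos: [445.3, -75.3, 76.2]
eef_rot: [-3.141, 0.002, -0.274]
wrist_force: [-6.3, 4.2, 10.1]
finger_gap: 8.0
```

```bash
python3 -c "
from h import *
move([446,-75.8,76]);print(manip.read_state()['moment'])"
```

```text
tool shift [0.8 0.3 0.2] roll deg 0 | at [445.3 -75.3  76.2] [-3.141e+00  1.600e-03 -2.735e-01] F [-6.3  4.2 10.1] t 14.85 q [-2.490e-01  2.600e-01  1.927e+00  1.000e-03  9.550e-01  1.595e+00] gap 7.978201302780246
[ 0.88040639  1.42941914 -0.01896234]
```

{"name": "send_rows", "arguments": {"series": [[[0,0,0,0,2],[0,0,0,0,4],[0,0,0,0,6],[0,0,0,0,6]]]}}

```text
clock: 15.25
eef_pos: [445.4, -74.9, 76.2]
eef_rot: [-3.14, 0.002, -0.378]
wrist_force: [-5.4, 8.8, 8.9]
finger_gap: 8.0
```

```bash
python3 -c "
from h import *
move([446,-75.8,76]);print(manip.read_state()['moment'])"
```

```text
tool shift [0.8 0.6 0.2] roll deg 0 | at [445.4 -74.9  76.2] [-3.1404e+00  1.7000e-03 -3.7750e-01] F [-5.4  8.8  8.9] t 15.25 q [-0.248  0.26   1.927  0.002  0.955  1.699] gap 7.965628683616865
[1.66306778 1.14239399 0.10962491]
```

{"name": "send_rows", "arguments": {"series": [[[0,0,0,0,2],[0,0,0,0,4],[0,0,0,0,6],[0,0,0,0,6]]]}}

```text
clock: 15.65
eef_pos: [445.5, -74.8, 76.2]
eef_rot: [-3.14, 0.002, -0.482]
wrist_force: [-5.0, 8.6, 8.8]
finger_gap: 8.0
```

```bash
python3 -c "
from h import *
move([446,-75.8,76]);print(manip.read_state()['moment'])"
```

```text
tool shift [0.9 0.7 0.2] roll deg 0 | at [445.5 -74.8  76.2] [-3.1404e+00  1.7000e-03 -4.8200e-01] F [-5.   8.6  8.8] t 15.65 q [-0.248  0.26   1.927  0.002  0.955  1.803] gap 8.022595519531027
[1.95556636 0.98066401 0.28160666]
```

{"name": "send_rows", "arguments": {"series": [[[0,0,0,0,-2],[0,0,0,0,-2],[0.15,0,0,0,-2],[0.25,0,0,0,-2],[0.35,0,0,0,-2],[0.35,0,0,0,-2],[0.35,0,0,0,-2]]]}}

```text
clock: 16.35
eef_pos: [445.9, -75.8, 75.9]
eef_rot: [3.142, 0.0, -0.446]
wrist_force: [0.4, 0.0, 0.5]
finger_gap: 32.8
```

{"name": "send_rows", "arguments": {"series": [[[0.35,0,0,-5,0],[0.35,0,0,-20,0],[0.35,0,0,-45,0],[0.35,0,0,-80,0],[0.35,0,0,-120,0],[0.35,-40,0,-150,0],[0.35,-80,0,-160,0],[0.35,-80,0,-160,0],[0.35,-80,0,-160,0]]]}}

```text
clock: 17.25
eef_pos: [373.8, -41.2, 236.7]
eef_rot: [-3.141, -0.002, -0.446]
wrist_force: [-0.0, 0.1, -0.4]
finger_gap: 32.8
```

```bash
python3 -c "
from h import *
move([446,-75.8,76])
a=[]
for n in('side','top'):
    c=manip.camera(n);u=proj(c,[446.4,-75.7,60])[0].astype(int)
    a.append(cv2.resize(c['img'][u[1]-35:u[1]+35,u[0]-28:u[0]+28,::-1],None,fx=7,fy=7,interpolation=2))
cv2.imwrite('pics/f.png',np.hstack(a))
"
```

```text
tool shift [7.980e+01 1.000e-01 1.608e+02] roll deg 0 | at [373.8 -41.2 236.7] [-3.1411e+00 -2.0000e-03 -4.4570e-01] F [-0.   0.1 -0.4] t 17.25 q [-0.207 -0.124  1.927 -0.     1.336  1.809] gap 32.841446742068584
```

View pics/f.png

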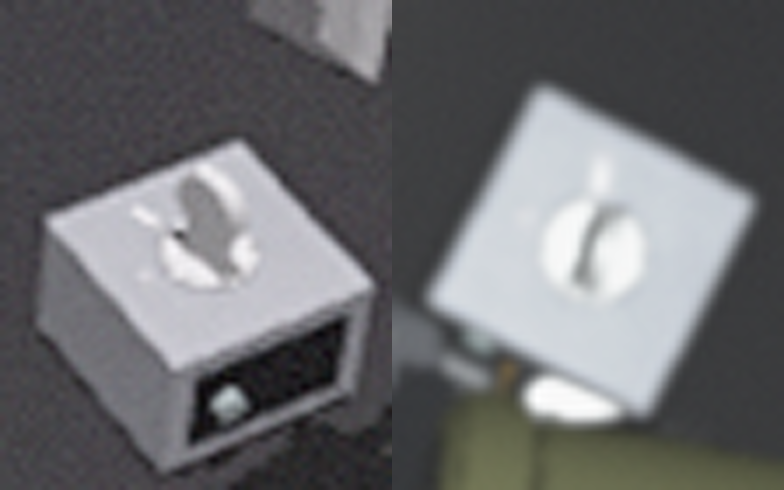

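The key is upright with its shoulder on the barrel, and its line points at the white "on" bar. The gripper is clear, so I'm handing in.

```bash
python3 -c "
from cell import manip
print(manip.sign_off())"
```

```text
the job is handed in; nothing more can be done
None
```

The lid is shut, and the round-headed key is fully in the switch and turned clockwise to on. I handed the job in at about 17 s of the 56 s allowed.

- **Lid:** I pressed it down until it stopped at about 39 N, with the fingertips at 113 mm (114 mm expected when shut). The side picture taken after that showed it flat all round. I took no further picture of the lid, and nothing I did later went near it.
- **Key in:** it slid in freely. Its shoulder met the barrel at the expected height, with about 11 N on the wrist.
- **Key turned:** the gripper turned about 1.55 rad. The turning moment rose to about 0.28 N m, against 0.05 N m of friction, so I take the barrel to be against its stop. I could not read the barrel's angle directly.
- **Final pictures:** after release, the key stands upright in the slot and lines up roughly with the white on bar. The gripper is clear of everything.
- **Other items:** the bottle and beaker looked undisturbed in the picture after the lid was shut. The square-headed key was still in its slot after I lifted the round one. I did not check the flask again, but the arm went nowhere near it.

No checks failed. One measured corner of the lid was about 5 pixels off in the position fit, which did not affect the result.

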